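# Index the sample carousel with its drop pin

### The arm

A 7-joint arm with a two-finger parallel gripper is mounted at the origin on a cart in front of the work surface, level with it; the furniture and walls round the work are solid. World frame = base frame: x ahead of the robot, y to its left, z up, the work surface at z = 0. Lengths are in mm, angles in degrees, forces in N, time in s.
With the tool pointing down it reaches from about 425 to 875 mm from the base axis. Payload 4.7 kg.
Tool frame: the origin (TCP) lies midway between the tips of the shut fingers; the grasp point (between the pads) lies 19 mm behind it (arm.grasp_offset is the distance from the TCP to the grasp point, in mm); z points along the fingers, y is the line along which they close (so a half turn about z gives the same grasp; the last joint's range is limited). The gripper opens to 87 mm and grips with 3 to 60 N. Pads are 19 mm wide; open, the fingers measure 117 mm over their backs; the gripper's body (75 mm by 190 mm) begins 51 mm behind the grasp point.
Start: joints at [-67.145, 18.392, -4.016, 83.108, 1.295, 78.541, -3.26], TCP at [244.021, 602.478, 222.587] pointing down, gripper open.
Joint ranges: [-163.93, 163.93], [-17.29, 119.83], [-79.2, 71.16], [3.27, 140.29], [-89.18, 269.18], [5.43, 117.66], [-154.24, 154.24]. Speed limits (degrees/s): [147.25, 147.25, 180, 180, 180, 180, 180].

### API

Orientations are given as a 3x3 rotation matrix whose columns are the frame's x, y, z axes.
In Python, from cell import arm gives the robot as it stands. Calls block until the motion is done:
- arm.movep(position, orientation): joint-space move of the TCP to a pose.
- arm.move_linear(position, ori=None, feed=150, stop_force=None): straight line of the TCP; ori=None keeps the orientation; feed is the mean speed in mm/s. With stop_force (N) it stops when the force on the tool has changed by that much, and returns True; else False.
- arm.movej(angles): joint-space move.
- arm.gripper_open() and arm.grasp(newtons=None): open the fingers fully, or close them until they stop; newtons is the grip in N (None keeps the last).
- arm.pause(seconds).
- arm.solve_ik(position, orientation): joint angles nearest the present ones, or None.
- arm.get_state(): the state.
- arm.read_camera(name): name is "scene" or "top" or "wrist"; returns (picture, depth): 384x512x3 uint8, red, green, blue; 384x512 float32, mm along the optical axis (not along the pixel's ray), 0 where there is no reading.
- arm.camera_params(name): a dict with "mtx" (3x3 intrinsics, pixels), "R" (3x3) and "t" (3): a world point X has camera coordinates R X + t. Camera axes: x right, y down, z forward; pixel columns grow to the right and rows downward; lengths in mm; the calibration is good to about 2 mm. The wrist camera is an equidistant fisheye: a pixel r from the principal point sees the ray r / f radians off the axis. A picture is of the moment at which its call begins: read the wrist's pose just before it. camera_params takes no time and is no camera call; for the wrist camera it gives the pose at the moment of the call.
A pose or a line that the arm cannot do raises arm.IKError and nothing moves.
- arm.sign_off(): hands the job in; it is judged then, once.
Trained networks look in the newest picture that a camera, given by its name, has taken for a name from the list of things; names that differ only in an ending like _2 or _b are one class to them, and where a whole thing is asked for, a point or a joint stands for the part that bears it (a point fixed in the world has none). Each returns a list of dicts, best first, with "conf" (0 to 1); they miss things now and then, are a little off and sometimes report something else, mostly with a low value. They report only what shows in the picture. A call takes as long as a camera call. They do not tell look-alikes from the thing itself.
- arm.look_for(label, camera): "location" ([x, y, z] in mm, in world coordinates, good to about 4 mm: the middle of the surface that is visible of it).
- arm.masks_of(label, camera): "pixels" (384x512 bool, what is visible of it).
- arm.landmark_of(label, camera): "location" ([x, y, z] in mm, in world coordinates, good to about 4 mm: a listed point, or the origin of a listed thing).
The state is a dict: "t": time; "joint_positions": joint angles; "joint_vel": joint speeds; "tau": joint torques, N m; "tool_pos": TCP position; "orientation": TCP orientation; "force": force on the tool from outside, world axes, zero at the start; "wrist_torque": the same for the moment, N m; "finger_gap": finger opening in mm; "finger_force": force on a finger pad.
Only numpy, scipy, OpenCV 4.12 (cv2) and the standard library are available. Lean on these libraries where they do the work, as an engineer would, in place of code of your own. Each camera call takes 0.05 s, during which the arm holds its last target. There are 200 camera calls.

### The job

Lock the sample carousel at its index position: take the index pin out of the parking block, stand it in the bore of the guide over the carousel so that it rides loose on the ring, then push the carousel round clockwise (seen from above) by its upright peg, slowly and gently, until the pin drops into the ring's notch and its head comes down onto the guide. Stop pushing as soon as you feel it lock, never force it, let go, and leave the objects standing around undisturbed.

Things in the scene. Friction and masses are not known exactly. Their poses are not given: they have to be found in the camera images.
- base: Fixed grey round base of the carousel, 196 mm across, 12 mm thick; origin at the centre of its underside, on the carousel's upright axis. Its +x axis points from that axis to the guide, a grey block 44 x 40 mm that overhangs the ring on a pillar standing 94 to 108 mm from the axis. Guide and pillar are 92 mm high.
- carousel: Aluminium carousel, turning with slight friction (about 1.5 N at the peg) about the base's upright axis; it stays where it is left. Origin on the axis at desk height; its arm lies along its -x. Hub 112 mm across with four fixed vials, tops 100 mm above the desk. It turns clockwise (falling angle about z) by 20 to 60 degrees to lock; its end stop is well beyond. Push with no more than 25 N.
- ring_mid (a point): Centre, on the axis and 50 mm above the desk, of the top face of the flat index ring clamped round the hub: 54 to 86 mm from the axis, 16 mm thick, with one radial notch 12.5 mm wide right through it. The notch lies opposite the carousel's arm only to within 6 degrees either way (it is clamped so, and not measured): where the pin drops must be felt.
- peg (a point): Centre of the upright round steel peg at the end of the carousel's arm, by which it is pushed: 14 mm in diameter, 105 mm from the axis, free between 60 and 110 mm above the desk; this point is 85 mm above the desk. It turns with the carousel, on the side of the axis away from the guide.
- guide (a point): Centre of the mouth of the guide's upright bore, on the guide's top face, 92 mm above the desk and 70 mm from the carousel's axis, right over the ring. Bore 13 mm, chamfered by 2 mm, 26 mm long and open below; the ring's top lies 42 mm below this point.
- pin_head (a point): Centre of the head of the loose steel index pin (80 to 140 g): a cylinder 20 mm across, 34 mm high; below it a shank 10 mm across, 60 mm long, so the foot is 77 mm below this point. z runs up the pin. Parked, the point is 37 mm above the block's top; riding on the ring, 35 mm above the guide's top; dropped into the notch with the head on the guide, 17 mm.
- park_top (a point): Centre of the top of the fixed grey parking block, 50 x 50 x 48 mm, which stands on the desk to the left of the carousel; this point is at the mouth of its 13 mm bore, 40 mm deep, in which the pin starts upright.
- reducer: Bystander: metal conical reducer 55 mm across, 48 mm high; origin at the centre of its underside.
- dropper: Bystander: dropper bottle 33 mm across, 102 mm high; origin at the centre of its underside.
- clamp: Bystander: ring clamp with wing nut, 67 x 88 x 27 mm, lying flat; origin at the centre of its underside.
Mind the look-alikes: they are no part of the job. Of the things like the part that bears pin_head, leave any that is pink; of the rest the smaller one is meant.

How it is judged:
By the outcome, as a careful person would: the job done as asked, in the order asked, and still so for the second after the job is handed in, with the robot touching nothing.
It also fails if it takes over 72 s, if anything falls off the work surface, if the arm or the gripper's body presses on something with over 40 N, if the wrist force passes 120 N, or if a joint passes its speed limit or range.

## Working session

There is one attempt and no reset: what is moved stays moved. The work goes in short steps, each a Python script; the robot and the scene stay as the last script left them, time stands still between calls to the robot, and variables do not carry over. Pictures are saved under pics/ and viewed, at most 10 in all, crops included, and the job is handed in when it is done.

```bash
mkdir -p pics; ls
cat > h.py <<'E'
import numpy as np, cv2
from cell import arm
def save(n,name):
    p,d=arm.read_camera(n); cv2.imwrite('pics/'+name,cv2.cvtColor(p,cv2.COLOR_RGB2BGR)); return p,d
E
python3 - <<'E'
from h import *
a,_=save('scene','s1.png'); b,_=save('top','t1.png')
cv2.imwrite('pics/st.png',cv2.cvtColor(cv2.resize(np.vstack([a,b]),None,fx=.78,fy=.78),cv2.COLOR_RGB2BGR))
for c in ('scene','top'):
    P=arm.camera_params(c); print(c,P['mtx'][0],P['mtx'][1],(-P['R'].T@P['t']).round())
    for l in ('base','carousel','ring_mid','peg','guide','pin_head','park_top','reducer','dropper','clamp'):
        print(l,[(np.round(r['location']).tolist(),round(r['conf'],2)) for r in arm.landmark_of(l,c)][:4])
s=arm.get_state(); print(s['t'],s['orientation'],s['tool_pos'])
E
```

```text
pics
scene [485.9773995    0.         258.18671539] [  0.         485.9773995  193.63968107] [ 159. -493.  661.]
base [([537.0, 87.0, 2.0], 0.89), ([461.0, 24.0, 83.0], 0.6)]
carousel [([541.0, 90.0, 0.0], 0.9)]
ring_mid [([538.0, 94.0, 52.0], 0.78)]
peg [([461.0, 22.0, 87.0], 0.64), ([639.0, 454.0, 1.0], 0.15)]
guide [([609.0, 106.0, 92.0], 0.57)]
pin_head [([435.0, 466.0, 109.0], 0.78), ([476.0, 383.0, 88.0], 0.6), ([443.0, 296.0, 76.0], 0.57)]
park_top [([474.0, 380.0, 50.0], 0.6)]
reducer [([693.0, 352.0, -4.0], 0.84), ([367.0, 521.0, 3.0], 0.17)]
dropper []
clamp [([635.0, 452.0, 2.0], 0.76)]
top [382.77410851   0.         245.15949629] [  0.         382.77410851 193.39570489] [ 472.  285. 1015.]
base [([539.0, 88.0, 1.0], 0.65)]
carousel [([536.0, 90.0, 2.0], 0.74)]
ring_mid [([540.0, 93.0, 49.0], 0.67)]
peg [([461.0, 27.0, 86.0], 0.65)]
guide [([606.0, 100.0, 87.0], 0.9)]
pin_head [([431.0, 471.0, 107.0], 0.71), ([477.0, 381.0, 86.0], 0.44)]
park_top [([475.0, 381.0, 51.0], 0.58)]
reducer [([688.0, 358.0, -0.0], 0.89)]
dropper [([369.0, 519.0, 2.0], 0.77)]
clamp [([639.0, 456.0, -2.0], 0.59)]
1.1 [[-9.26880060e-01  3.75357627e-01  8.21984698e-05]
 [ 3.75357632e-01  9.26880059e-01  5.99798699e-05]
 [-5.36742209e-05  8.64479684e-05 -9.99999995e-01]] [244.01656127 602.47319547 222.60431469]
```

View pics/st.png

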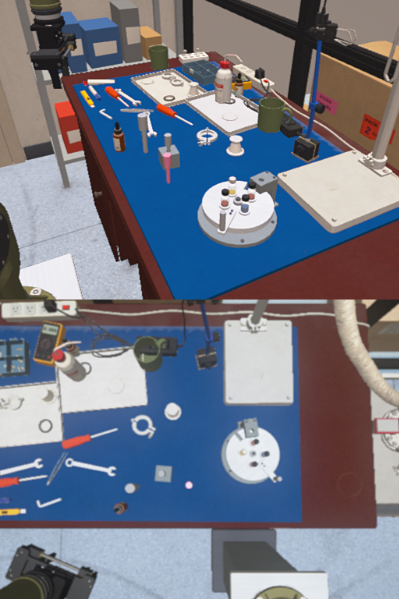

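The scene shows the parked grey pin in its block near (477,382). The pink look-alike is near (443,296) and a taller grey one near (433,468). The peg sits at about 220° and the guide at about 10°, so roughly 30° of clockwise turn is needed. Next I'll look from close by with the wrist camera.

```bash
cat >> h.py <<'E'
def R(deg): # tool down, tool y (closing line) at angle deg in world
    a=np.radians(deg); y=np.array([np.cos(a),np.sin(a),0]); z=np.array([0,0,-1.]); return np.c_[np.cross(y,z),y,z]
def looks(labels,n=1,c='wrist'):
    arm.read_camera(c); out={}
    for l in labels:
        r=arm.landmark_of(l,c); out[l]=[(np.round(q['location'],1).tolist(),round(q['conf'],2)) for q in r][:4]
    return out
def force(): return np.array(arm.get_state()['force']).round(1)
E
python3 - <<'E'
from h import *
for yaw in (0,90,180,-90):
    print(yaw,[arm.solve_ik(p,R(yaw)) is not None for p in ([476,382,66],[476,382,220],[607,103,220],[607,103,108],[450,10,75],[430,50,75])])
labs=('guide','ring_mid','peg','base')
yaw=90
q={y:arm.solve_ik([476,382,240],R(y)) for y in (0,180)}
j=np.array(arm.get_state()['joint_positions'])
yaw=min((y for y in q if q[y] is not None),key=lambda y:np.abs(np.array(q[y])-j).max()); print('yaw',yaw)
arm.movep([476,382,240],R(yaw)); p,_=save('wrist','w1.png'); print(looks(('pin_head','park_top')))
arm.movep([500,350,240],R(yaw)); print(looks(('pin_head','park_top')))
arm.movep([590,110,260],R(yaw)); g,_=save('wrist','w2.png'); print(looks(labs))
arm.movep([560,60,260],R(yaw)); print(looks(labs))
cv2.imwrite('pics/w12.png',cv2.cvtColor(np.hstack([p,g])[:, :],cv2.COLOR_RGB2BGR)) 
cv2.imwrite('pics/w12.png',cv2.resize(cv2.imread('pics/w12.png'),None,fx=.78,fy=.78))
P=arm.camera_params('wrist');print(P['mtx'],(-P['R'].T@P['t']).round(),P['R'].round(2))
print(arm.get_state()['t'],arm.get_state()['joint_positions'])
E
```

```text
0 [True, True, True, True, True, True]
90 [True, True, True, True, True, True]
180 [True, True, True, True, False, False]
-90 [True, True, True, True, True, True]
yaw 0
{'pin_head': [([474.5, 383.2, 83.9], 0.86), ([520.9, 309.6, 11.4], 0.83), ([332.1, 408.1, 14.4], 0.8)], 'park_top': [([474.8, 383.9, 50.5], 0.97)]}
{'pin_head': [([335.3, 406.2, 14.8], 0.95), ([475.4, 385.4, 82.0], 0.87), ([526.4, 308.7, 12.9], 0.64)], 'park_top': [([475.9, 385.7, 49.6], 0.87), ([476.2, 380.4, 84.2], 0.44)]}
{'guide': [([609.6, 101.8, 93.9], 0.69)], 'ring_mid': [([541.8, 91.2, 52.3], 0.77)], 'peg': [([540.8, 88.6, -1.0], 0.48)], 'base': [([542.8, 86.8, 0.6], 0.65)]}
{'guide': [([611.0, 103.6, 90.0], 0.93)], 'ring_mid': [([541.8, 93.9, 47.0], 0.79)], 'peg': [([463.1, 22.5, 85.5], 0.81)], 'base': [([544.1, 86.8, 0.2], 0.65)]}
[[297.31863964   0.         253.41053803]
 [  0.         297.31863964 194.43441151]
 [  0.           0.           1.        ]] [560. 131. 421.] [[ 1.    0.   -0.  ]
 [ 0.   -0.97  0.25]
 [-0.   -0.25 -0.97]]
4.85 [-32.15481497   6.93780248  25.54083317  93.39045895  -3.02900058
  80.36989996  -6.16348349]
```

View pics/w12.png

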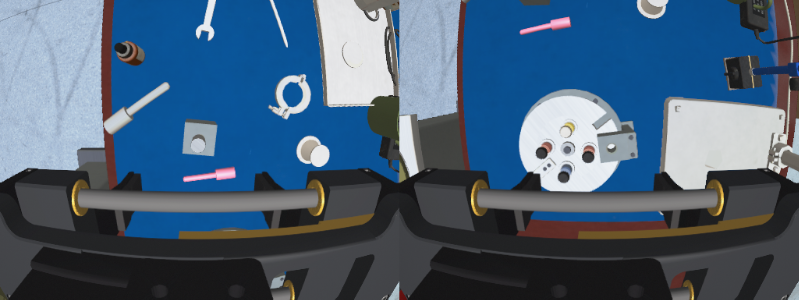

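The wrist views show the parked pin at (200,145) and the guide bore at (612,147). Both look-alikes, pink at (210,175) and white at (140,105), now appear to be lying down. I'll compare with the fixed cameras.

Run:
```python
from h import *
a,_=save('scene','s2.png'); b,_=save('top','t2.png')
print(arm.look_for('pin_head','top')); 
f=lambda im,x,y,w,h: cv2.resize(im[y:y+h,x:x+w],(400,300))
s1,t1,s2,t2=[cv2.imread('pics/%s.png'%k) for k in ('s1','t1','s2','t2')]
A=lambda s:f(s,130,120,160,120); B=lambda t:f(t,120,170,160,120)
cv2.imwrite('pics/cmp.png',np.vstack([np.hstack([A(s1),A(s2)]),np.hstack([B(t1),B(t2)])]))
```

```text
[{'location': [353.1, 418.9, 21.5], 'conf': 0.85}, {'location': [510.0, 303.4, 14.5], 'conf': 0.61}, {'location': [474.6, 380.7, 106.8], 'conf': 0.48}]
```

View pics/cmp.png

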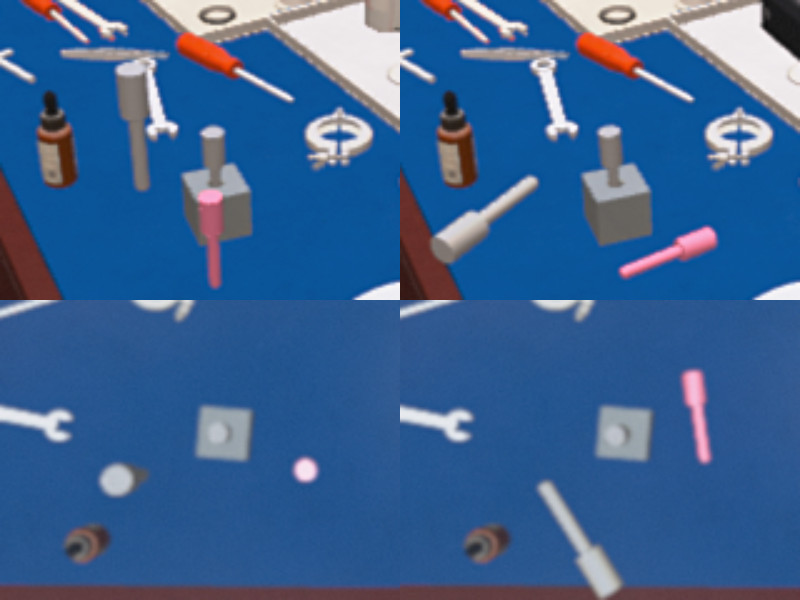

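The look-alikes were free-standing on 10 mm feet. They toppled in different directions while the arm stayed above 200 mm, so probably on their own. The parked pin at (610,155) in the crop and the other bystanders are unchanged. Next come matched close looks at the pin and the bore from straight above.

```bash
cat >> h.py <<'E'
def ray(P,uv):
    K=P['mtx']; d=(np.array(uv)-K[:2,2])/K[0,0]; r=np.linalg.norm(d)+1e-12
    v=np.r_[np.sin(r)*d/r,np.cos(r)]; return -P['R'].T@P['t'], P['R'].T@v
def atz(P,uv,z):
    c,v=ray(P,uv); return c+v*(z-c[2])/v[2]
def proj(P,X):
    c=P['R']@X+P['t']; th=np.arctan2(np.hypot(c[0],c[1]),c[2]); d=c[:2]/(np.hypot(c[0],c[1])+1e-12)
    return P['mtx'][0,0]*th*d+P['mtx'][:2,2]
def tri(rs):
    A=sum(np.eye(3)-np.outer(v,v) for c,v in rs); b=sum((np.eye(3)-np.outer(v,v))@c for c,v in rs); return np.linalg.solve(A,b)
E
python3 - <<'E'
from h import *
import pickle
T=[('guide',np.array([609.5,103,92])),('pin',np.array([475,384,102]))]
rows=[];D=[]
for n,X in T:
    row=[]
    for dx in (-35,35):
        arm.movep([X[0]+dx,X[1]-60,X[2]+105],R(0))
        P=arm.camera_params('wrist'); p,d=save('wrist','c_%s%d.png'%(n,dx))
        u,v=np.round(proj(P,X)).astype(int); o=(u-32,v-24)
        D.append((n,P,o)); row.append(cv2.resize(p[o[1]:o[1]+48,o[0]:o[0]+64],(400,300),interpolation=cv2.INTER_CUBIC))
        lab={'guide':('guide','ring_mid','peg'),'pin':('pin_head','park_top')}[n]
        print(n,dx,(u,v),[(l,[(np.round(q['location'],1).tolist(),round(q['conf'],2)) for q in arm.landmark_of(l,'wrist')][:3]) for l in lab])
    rows.append(np.hstack(row))
pickle.dump(D,open('D.pkl','wb'))
cv2.imwrite('pics/close.png',cv2.cvtColor(np.vstack(rows),cv2.COLOR_RGB2BGR)); print(arm.get_state()['t'])
E
```

```text
guide -35 (np.int64(293), np.int64(129)) [('guide', [([609.5, 102.1, 94.7], 0.66)]), ('ring_mid', [([541.9, 92.4, 50.1], 0.56), ([541.3, 88.1, 0.1], 0.26)]), ('peg', [([460.5, 23.2, 82.6], 0.59)])]
guide 35 (np.int64(213), np.int64(129)) [('guide', [([610.1, 101.1, 91.9], 0.96)]), ('ring_mid', [([538.9, 90.8, 49.6], 0.72)]), ('peg', [([460.9, 24.3, 85.3], 0.81)])]
pin -35 (np.int64(291), np.int64(128)) [('pin_head', [([477.5, 386.0, 81.7], 0.83), ([524.0, 309.0, 11.4], 0.66), ([333.9, 407.5, 15.7], 0.6)]), ('park_top', [([474.5, 380.9, 49.0], 0.58)])]
pin 35 (np.int64(212), np.int64(128)) [('pin_head', [([336.9, 408.0, 13.8], 0.83), ([524.6, 306.9, 9.2], 0.67), ([474.4, 382.3, 82.1], 0.6)]), ('park_top', [([472.8, 385.2, 47.9], 0.74), ([364.8, 518.9, 2.5], 0.32)])]
8.15
```

View pics/close.png

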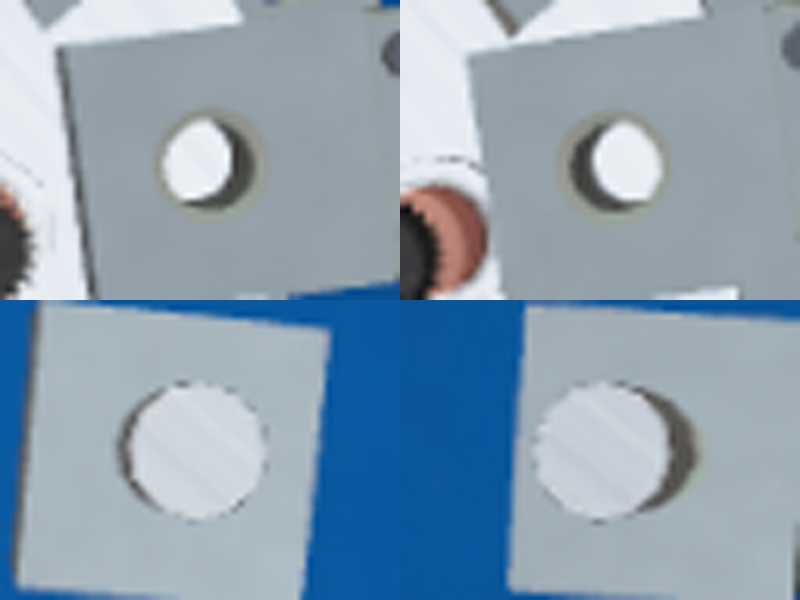

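The crops show the bore mouth centred at (209,160) and (212,160), and the pin head top at (198,151) and (203,151), in crop pixels. Now I'll triangulate these.

Run:
```python
from h import *
import pickle
D=pickle.load(open('D.pkl','rb')); px=[(209.5,160.5),(212,160.5),(198.5,151.5),(203.5,151.2)]
rs=[]
for (n,P,o),c in zip(D,px):
    uv=(np.array(c)+.5)/6.25-.5+o; z={'guide':92,'pin':102}[n]; print(n,atz(P,uv,z).round(1)); rs.append(ray(P,uv))
print(tri(rs[:2]).round(1),tri(rs[2:]).round(1))
```

```text
guide [610.2 102.   92. ]
guide [610.7 102.3  92. ]
pin [474.7 383.7 102. ]
pin [475.2 383.8 102. ]
[610.5 102.   89.9] [474.9 383.7 100.2]
```

Both points agree with the given heights to within 2 mm. Next: grasp the pin, carry it over and lower it into the bore.

Run:
```python
from h import *
arm.gripper_open(); X=[475,383.7]
arm.movep([*X,150],R(0)); print(arm.move_linear([*X,68],feed=100,stop_force=8))
arm.grasp(30); s=arm.get_state(); print(s['finger_gap'],s['finger_force'],s['tool_pos'],force())
arm.move_linear([*X,180],feed=120); s=arm.get_state(); print(s['finger_gap'],force(),s['tool_pos'])
G=[610.5,102]
arm.movep([*G,195],R(0)); save('wrist','h1.png'); f0=force()
print(arm.move_linear([*G,120],feed=80,stop_force=5)); print(arm.get_state()['tool_pos'].round(1),force()-f0)
s_,_=save('scene','s3.png'); w=cv2.imread('pics/h1.png'); a=cv2.imread('pics/s3.png')[190:320,230:390]
cv2.imwrite('pics/h.png',np.hstack([cv2.resize(w,(400,300)),cv2.resize(a,(400,300))])); print(arm.get_state()['t'])
```

```text
False
18.832658763244783 29.95116298785433 [475.21256    383.63771259  68.0370871 ] [ 0.8  0.2 -1.2]
18.67867130683647 [-0.   0.5 -1.5] [474.42353525 383.322289   178.96933214]
False
[610.5 102.2 120.4] [-0.8  0.5 -1.2]
14.3583
```

View pics/h.png

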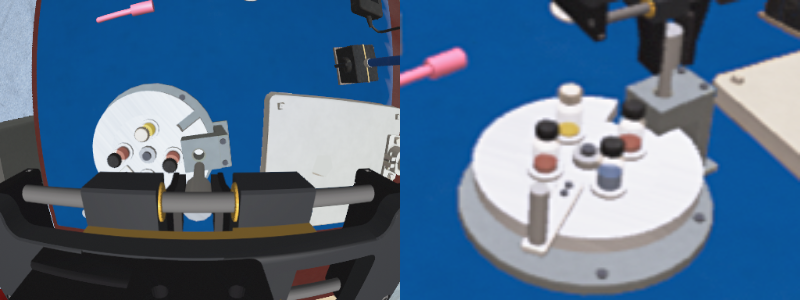

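The pin's shank is in the bore, with the crop showing it entering the guide block and the foot about 10 mm above the ring. Now I'll lower it to contact, release and back off.

Run:
```python
from h import *
f0=force(); s=arm.get_state()['tool_pos']
print(arm.move_linear([s[0],s[1],106],feed=15,stop_force=3),arm.get_state()['tool_pos'].round(1),force()-f0)
arm.gripper_open(); s=arm.get_state()['tool_pos']
arm.move_linear([s[0],s[1],215],feed=120)
arm.movep([590,40,250],R(0))
r=[arm.landmark_of('pin_head',c) for c in ('wrist','scene') if arm.read_camera(c)]
print([[(q['location'].round() if hasattr(q['location'],'round') else q['location'],round(q['conf'],2)) for q in x][:4] for x in r])
a,_=save('scene','s4.png'); cv2.imwrite('pics/s4c.png',cv2.resize(cv2.imread('pics/s4.png')[190:320,230:390],(480,390)))
r=[]
for c in ('wrist','scene','top'):
    arm.read_camera(c); r+=[np.round(q['location'],1).tolist() for q in arm.landmark_of('peg',c)[:1]]
print('peg',r,arm.get_state()['t'])
for yaw in range(-180,180,15):
    print(yaw,[int(arm.solve_ik([540.5+r_*np.cos(np.radians(a)),91+r_*np.sin(np.radians(a)),72],R(yaw)) is not None) for r_,a in ((107,236),(107,230),(107,220),(107,210),(107,200),(107,195))],end=';')
```

```text
True [610.7 102.2 109.8] [ 0.  -1.5  6.1]
[[([609.5, 103.7, 123.5], 0.58)], [([335.2, 406.3, 10.9], 0.84), ([606.8, 104.4, 130.8], 0.62), ([524.0, 307.5, 7.3], 0.56)]]
peg [[462.3, 26.4, 85.4], [461.7, 21.4, 81.5], [464.0, 24.4, 91.1]] 18.3167
-180 [0, 0, 0, 0, 0, 0];-165 [0, 0, 0, 0, 0, 0];-150 [1, 1, 1, 0, 0, 0];-135 [1, 1, 1, 1, 1, 1];-120 [1, 1, 1, 1, 1, 1];-105 [1, 1, 1, 1, 1, 1];-90 [1, 1, 1, 1, 1, 1];-75 [1, 1, 1, 1, 1, 1];-60 [1, 1, 1, 1, 1, 1];-45 [1, 1, 1, 1, 1, 1];-30 [1, 1, 1, 1, 1, 1];-15 [1, 1, 1, 1, 1, 1];0 [1, 1, 1, 1, 1, 1];15 [1, 1, 1, 1, 1, 1];30 [1, 1, 1, 1, 1, 1];45 [1, 1, 1, 1, 1, 1];60 [1, 1, 1, 1, 1, 1];75 [1, 1, 1, 1, 1, 1];90 [1, 1, 1, 1, 1, 1];105 [1, 1, 1, 1, 1, 1];120 [1, 1, 1, 1, 1, 1];135 [1, 1, 1, 1, 1, 1];150 [1, 1, 1, 1, 1, 1];165 [1, 1, 1, 1, 1, 1];
```

View pics/s4c.png

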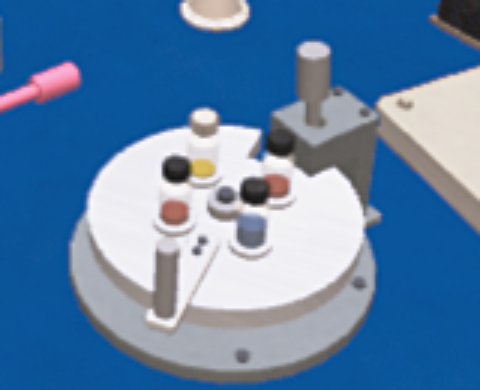

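The pin rides loose on the ring with its head about 18 mm above the guide. Next I'll push the peg with shut fingers along the arc, with force guards.

```bash
cat >> h.py <<'E'
C=np.array([541.5,92.])
def tp(phi,z=75,r=105): a=np.radians(phi); return [C[0]+r*np.cos(a),C[1]+r*np.sin(a),z]
E
python3 - <<'E'
from h import *
arm.grasp(10)
f=237
arm.movep(tp(f,190),R(f-180)); arm.move_linear(tp(f),feed=150)
arm.pause(.2); f0=force(); print(f0,arm.get_state()['t'])
log=[]; why='end'
while f>197:
    f-=3; hit=arm.move_linear(tp(f),R(f-180),feed=12,stop_force=5)
    df=force()-f0; log.append((f,df.tolist()))
    if hit or np.linalg.norm(df[:2])>6: why='hit' if hit else 'abs'; break
print(why,log); s=arm.get_state(); print(s['t'],s['tool_pos'].round(1),np.degrees(np.arctan2(*(s['tool_pos'][:2]-C)[::-1]))%360)
arm.read_camera('scene'); print([np.round(q['location'],1).tolist() for q in arm.landmark_of('pin_head','scene')])
save('scene','s5.png'); cv2.imwrite('pics/s5c.png',cv2.resize(cv2.imread('pics/s5.png')[150:340,200:400],(600,570)))
E
```

```text
[0.5 0.2 0.3] 21.8583
end [(234, [-0.2, -0.1, 0.3]), (231, [0.30000000000000004, -0.1, -0.7]), (228, [-1.0, -1.4, 0.0]), (225, [0.30000000000000004, -0.8999999999999999, -0.6]), (222, [0.19999999999999996, -0.30000000000000004, 0.3]), (219, [-0.2, -0.8, -0.5]), (216, [0.6000000000000001, 0.39999999999999997, 0.6000000000000001]), (213, [0.8999999999999999, -0.7, -1.0]), (210, [-0.2, -1.1, 0.8999999999999999]), (207, [0.0, -0.1, -0.8]), (204, [0.30000000000000004, 0.0, 0.5]), (201, [0.5, -0.2, 0.10000000000000003]), (198, [-0.6, -0.8, 0.10000000000000003]), (195, [-0.09999999999999998, -1.5, -0.3])]
30.375 [440.   64.8  75. ] 194.9853934527485
[[339.5, 405.1, 17.4], [609.5, 103.6, 110.9]]
```

View pics/s5c.png

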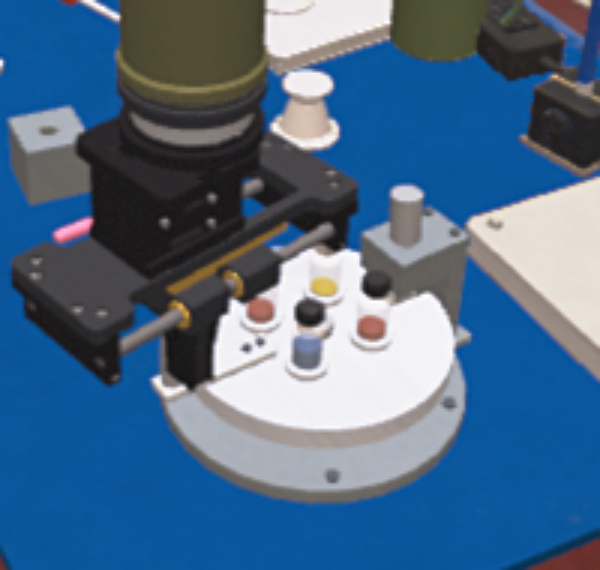

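The crop shows the pin's head sitting directly on the guide at (405,215), and the network puts its centre at 111 mm, down from about 127. It has dropped, so I'll stop pushing, back off and check.

Run:
```python
from h import *
f=195
arm.move_linear(tp(206),R(15),feed=60); arm.move_linear(tp(206,230),feed=150)
arm.movep([560,-20,270],R(0))
for c in ('wrist','scene'):
    arm.read_camera(c); print([np.round(q['location'],1).tolist() for q in arm.landmark_of('pin_head',c)],[np.round(q['location'],1).tolist() for q in arm.landmark_of('peg',c)][:1])
save('scene','s6.png'); a=cv2.imread('pics/s6.png'); save('wrist','w6.png')
cv2.imwrite('pics/s6c.png',np.hstack([cv2.resize(a[190:320,230:390],(400,325),interpolation=cv2.INTER_CUBIC),cv2.resize(a,(400,325))])); print(arm.get_state()['t'])
```

```text
[[611.7, 100.6, 108.1], [609.0, 101.0, 91.4]] [[433.8, 81.0, 86.6]]
[[609.4, 106.0, 112.7], [337.0, 405.3, 13.9]] [[437.2, 80.8, 81.3]]
33.2
```

View pics/s6c.png

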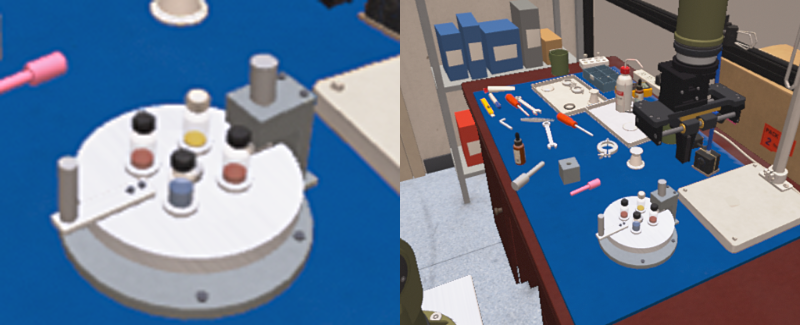

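The head (263,80 in the crop) rests on the guide, the peg stands free at about 186°, and the robot is clear. Handing in.

```bash
python3 -c "
from h import *
print(arm.sign_off())"
```

```text
the job is handed in; nothing more can be done
None
```

The carousel is locked: the pin dropped into the notch with its head on the guide, seen by camera since I felt no distinct lock force; the push stayed under 2 N at the checks, and the job was handed in at about 33 s with the robot clear; however, both free-standing look-alike pins fell over during the first arm move, probably on their own, and I left them lying.

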